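Slide the charging carriage out and lift the battery cassette off by its catches

ROBOT

A 6-joint arm with a two-finger parallel gripper is mounted at the origin on a cart in front of the work surface, level with it; the furniture and walls round the work are solid. World frame = base frame: x ahead of the robot, y to its left, z up, the work surface at z = 0. Lengths are in m, angles in degrees, forces in N, time in s.
With the tool pointing down it reaches from about 0.3 to 0.875 m from the base axis. Payload 4.2 kg.
Tool frame: the origin (TCP) lies midway between the tips of the shut fingers; the grasp point (between the pads) lies 19 mm behind it; x points along the fingers, z is the direction in which the jaws open and shut, and the axes are right-handed (so a half turn about x gives the same grasp; the last joint's range is limited). The gripper opens to 85 mm and grips with 20 to 120 N. Pads are 22 mm wide; open, the fingers measure 114 mm over their backs; the gripper's body (76 mm by 85 mm) begins 54 mm behind the grasp point. The pads swing forward as they close: fully open they stand 13 mm farther back than shut.
Start: joints at [72.995, 18.312, 89.639, -0, 72.044, -1.146], TCP at [0.157, 0.553, 0.194] pointing down, gripper open.
Joint ranges: [-177.97, 177.97], [-48.28, 115.42], [12.27, 149.76], [-77.06, 257.06], [2.81, 150.46], [-146.56, 146.56]. Speed limits (degrees/s): [147.25, 147.25, 180, 180, 180, 180].

INTERFACE

Orientations are given as a 3x3 rotation matrix whose columns are the frame's x, y, z axes.
In Python, from cell import readout, vision, env gives the robot as it stands. The module is installed in compiled form; this text tells all that it offers.
- The arm moves only by the tool carry_out, never from a script. Its argument "moves" is a list of rows, each a list of 7 numbers: the shift along the tool's x, y, z in mm, then the turn, a rotation vector about the tool's x, y, z in degrees, then the finger opening in mm, from 0 to 85.4. A call has 1 to 8 rows; each row is the pose to reach, as a shift and turn from the pose commanded when the call began, along the tool's axes at that moment; what a row does not reach only later rows make up. A row lasts 1/8 s, in which the tool goes at most 62.5 mm and 10.7 degrees, less where a joint would pass 70% of its speed; a pose out of reach is approached as far as the arm can. A call with a gripper value outside its range is refused whole. The fingers move at their own pace and stop on an object; "newtons" is the grip in N (left out, the last holds). Time passes only in rows, so rows that repeat a pose let the fingers close. It gives the time, the measured TCP pose, the force and the opening at its end, in the units of the state.
- readout.observe(): the state, without advancing time (a new reading comes with each control period).
- vision.read_camera(name): name is "side" or "top"; returns the picture (420x560x3 uint8, blue, green, red); there is no depth.
- vision.camera_info(name): a dict with "fx", "fy", "cx", "cy" (pixels), "position" and "attitude" of the camera in the world. Camera axes: x right, y down, z forward; pixel columns grow to the right and rows downward; lengths in m; the calibration is good to about 2 mm. A picture is of the moment at which its call begins. camera_info takes no time and is no camera call.
- env.sign_off(): hands the job in, once; it reports no verdict.
The state is a dict: "t": time; "q": joint angles; "qd": joint speeds; "tau": joint torques, N m; "position": TCP position; "tool_rot": TCP orientation; "wrist_force": force on the tool from outside, world axes, zero at the start; "torque": the same for the moment, N m; "width": opening from 0.0 (shut) to 1.0 (fully open).
Only numpy, scipy, OpenCV 4.12 (cv2) and the standard library are available. Lean on these libraries where they do the work, as an engineer would, in place of code of your own. Each camera call takes 0.05 s, during which the arm holds its last target.

TASK

Take the battery cassette out of the bench charging bay. Pull the carriage by its upright tab, straight out from under the hood, as far as it goes until the detent holds it there; then pinch the cassette's two side catches fully in together and lift the cassette upright off the carriage, which stays out in its detent. Finish while holding the cassette by the pinched catches, at least 10 cm above its seat and touching nothing but the gripper, and leave the screw tin, bushing and bolt beside the bay where they are.

Things in the scene. Friction and masses are not known exactly. Their poses are not given: they have to be found in the camera images.
- bay: Grey bench charging bay fixed to the bench, open front to its -x. Origin on the bench under the parked cassette's centre; x points to the back. Base plate 104 mm wide, rails 25 mm high, from x = -210 to +56 mm. Hood 106 mm wide, top z = 114 mm, over x = -39 to +54 mm, closed at sides and back. Plunger housing 30 mm high on the +y edge (y to 66 mm) at x = -64 mm.
- tab_grip (a point): Grip point on the carriage's upright black tab, on its centre line, 16 mm below the tab's top. Tab 14 mm along the bay's x, 24 mm along the bay's y (pinch it this way), top 90 mm above the bench, head 46 mm tall. It moves with the carriage: parked, 85 mm in front (-x) of the cassette's centre and 39 mm clear of the hood. Axes as the bay's.
- carriage (a joint): Travel of the aluminium carriage along the rails, m: 0 = parked under the hood (start), grows as it comes out along the bay's -x, 0.100 = end stop. It slides with 1.5 N friction; from about 0.087 a sprung plunger resists with about 10 N more, gives way at about 0.094 and then holds the carriage at 0.096 to 0.100 (the detent); pushing it back takes about 10 N.
- cassette_center (a point): Centre of the loose black battery cassette, half-way up: 60 mm along x, plain body 32 mm wide, 70 mm tall, about 0.34 kg. Axes as the bay's. Seated on the carriage (1 to 2 mm play) its top is 96 mm above the bench and this point 61 mm. Parked, it is under the hood. Hooks on its two catches lie under the carriage's lips (42 mm above the bench, 80 mm wide over all) until both are pinched in.
- left_button (a point): Centre of the ribbed face of the grey sprung catch on the cassette's +y side; 13 mm above the cassette's centre. Button 24 mm along x, 22 mm tall, on a plate 26 mm wide. The two button faces are 59 mm apart at rest, 47 mm when both are fully in; fingers press them towards each other along y.
- right_button (a point): The same on the cassette's -y side.
- cassette: The same cassette with its two catches; origin at the centre of its underside, z up.
- catch_left (a joint): Catch on the cassette's +y side, m pressed in: 0 = out, 0.006 = fully in; hooks are free of the lip from about 0.004. Spring about 4 N at rest, 8 N fully in.
- catch_right (a joint): The same for the catch on the cassette's -y side.
- screw_tin: Bystander: open grey tin of screws, 69 mm across, 55 mm tall, on the bench left of the bay; origin at its underside.
- bushing: Bystander: bronze-coloured bushing, 32 mm across, 28 mm tall, left of the bay's front; origin at its underside.
- bolt: Bystander: steel hexagon bolt, 69 mm long, lying right of the bay's front; origin at its underside.
Mind the look-alikes: they are no part of the job. What is shaped like the cassette but yellow is not meant.

How it is judged:
By the outcome, as a careful person would: the job done as asked, in the order asked, and still so for the second after the job is handed in, while the arm keeps its last pose, push and grip.
It also fails if it takes over 43 s, if anything falls off the work surface, if the arm or the gripper's body presses on something with over 40 N, if the wrist force passes 120 N, or if a joint passes its speed limit or range.

## Working session

There is one attempt and no reset: what is moved stays moved. The work goes in short steps, Python scripts to look and compute and a tool call to move; the robot and the scene stay as the last step left them, time stands still between calls to the robot, and variables do not carry over. Pictures are saved under pics/ and viewed, and the job is handed in when it is done.

Besides the shell and the picture viewer there is one more tool, called after "Call:" as name(argument=value, ...) on one line, values as JSON. carry_out: Moves the arm, as the interface text tells. Its arguments: {"type":"object","properties":{"moves":{"type":"array","items":{"type":"array","items":{"type":"number"}}},"newtons":{"type":"number"}},"required":["moves"]}

```bash
mkdir -p pics; python3 - <<'E'
from cell import readout, vision, env
import cv2, numpy as np
np.set_printoptions(precision=4,suppress=True)
s=readout.observe(); print(s['t'],s['position'],s['tool_rot'],s['width'])
for n in('side','top'):
    im=vision.read_camera(n); cv2.imwrite(f'pics/{n}0.png',im); print(n,vision.camera_info(n))
E
```

```text
0.0 [0.157  0.5526 0.1933] [[-0.0005 -0.9619  0.2733]
 [-0.0017  0.2733  0.9619]
 [-1.      0.     -0.0018]] 0.9975412089118111
side {'fx': 406.52629361483434, 'fy': 406.52629361483434, 'cx': 277.395589684981, 'cy': 210.2574411830805, 'position': array([0.2261, 0.6428, 0.5413]), 'attitude': array([[-0.8301, -0.3069,  0.4655],
       [-0.5576,  0.455 , -0.6943],
       [ 0.0013, -0.8359, -0.5489]])}
top {'fx': 500.5844769512102, 'fy': 500.5844769512102, 'cx': 280.2465658817967, 'cy': 202.48985875048538, 'position': array([0.5101, 0.0346, 1.09  ]), 'attitude': array([[ 0.0056, -0.9947,  0.1023],
       [-0.9999, -0.0069, -0.0119],
       [ 0.0126, -0.1022, -0.9947]])}
```

View pics/side0.png

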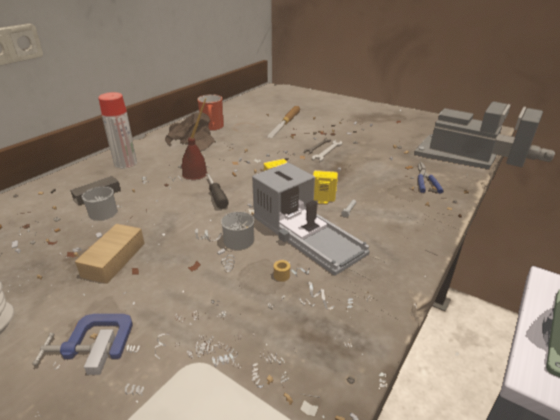

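View pics/top0.png

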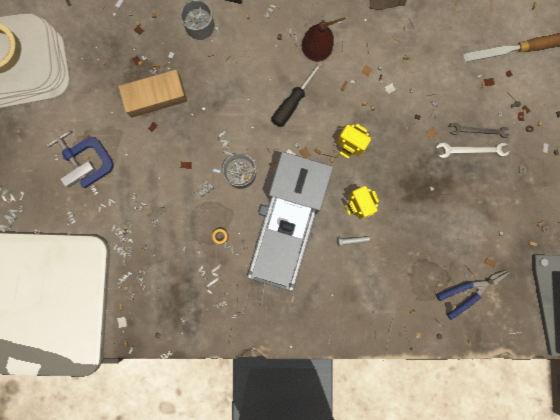

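The top view shows the bay at about (290,220), with its open front pointing down at (272,283). The black tab is at (287,227), the tin at (239,170), the bushing at (220,236) and the bolt at (353,240). I'll zoom in to measure.

```bash
cat > h.py <<'E'
import cv2, numpy as np
from cell import readout, vision, env
np.set_printoptions(precision=4,suppress=True)
def ray(n,u,v):
    c=vision.camera_info(n); d=np.array([(u-c['cx'])/c['fx'],(v-c['cy'])/c['fy'],1]); return np.array(c['position']),np.array(c['attitude'])@d
def onz(n,u,v,z):
    p,d=ray(n,u,v); return p+d*(z-p[2])/d[2]
def proj(n,P):
    c=vision.camera_info(n); q=np.array(c['attitude']).T@(np.array(P)-c['position']); return np.array([c['fx']*q[0]/q[2]+c['cx'],c['fy']*q[1]/q[2]+c['cy']])
def two(u1,u2):
    p,d=ray('top',*u1);q,e=ray('side',*u2);d/=np.linalg.norm(d);e/=np.linalg.norm(e)
    t=np.linalg.lstsq(np.c_[d,-e],q-p,rcond=None)[0];a=p+d*t[0];b=q+e*t[1];return (a+b)/2,np.linalg.norm(a-b)
def crop(src,dst,x0,y0,w,h,k):
    im=cv2.imread(src)[y0:y0+h,x0:x0+w]; cv2.imwrite(dst,cv2.resize(im,None,fx=k,fy=k,interpolation=cv2.INTER_CUBIC))
E
python3 -c "
from h import *
crop('pics/top0.png','pics/top0c.png',230,145,110,150,4)
crop('pics/side0.png','pics/side0c.png',210,150,170,130,4)"
```

```text
(no output)
```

View pics/top0c.png

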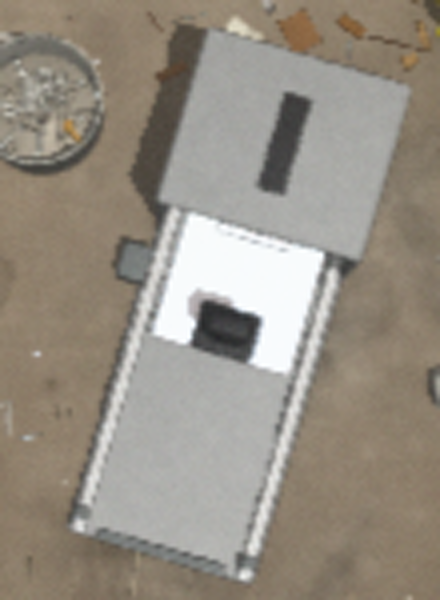

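View pics/side0c.png

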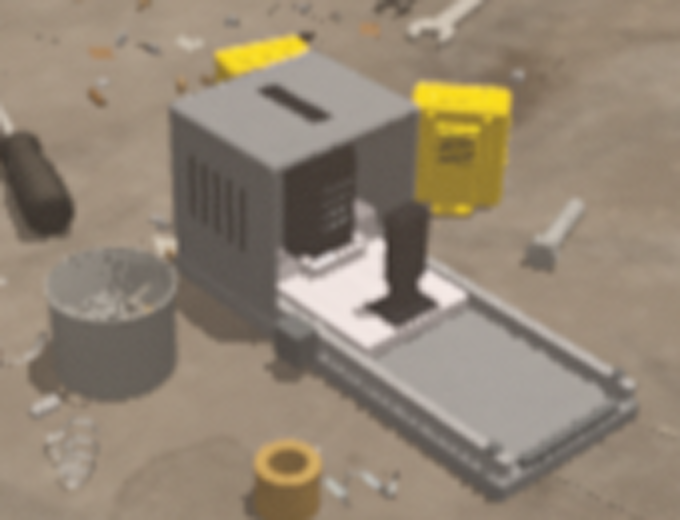

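```bash
python3 -c "
from h import *
T=lambda a,b:(a/4-.375+230,b/4-.375+145)
S=lambda a,b:(a/4-.375+210,b/4-.375+150)
c=[onz('top',*T(*p),.114) for p in[(207,28),(411,88),(360,262),(160,203)]]
bl,br,fr,fl=c
for p in c:print(p)
print('sizes',[np.linalg.norm(c[i]-c[(i+1)%4]) for i in range(4)])
x1=(bl+br-fl-fr)[:2]; y1=(bl+fl-br-fr)[:2]
print('yaw',np.degrees(np.arctan2(x1[1],x1[0])),np.degrees(np.arctan2(-y1[0],y1[1])))
# front rail ends at z=.025
a=onz('top',*T(78,527),.025);b=onz('top',*T(246,577),.025);print('railends',a,b,np.linalg.norm(a-b))
# side view hood corners
for p,q in [((160,203),(275,167)),((360,262),(417,105)),((207,28),(172,103))]: print(two(T(*p),S(*q)))
m=(a+b)/2; h=sum(c)/4; d=(h-m)[:2]; print('yaw axis',np.degrees(np.arctan2(d[1],d[0])),np.linalg.norm(d),'exp',.2175)
print('tab top', onz('top',*T(231,322),.09))
yaw=np.arctan2(d[1],d[0]); X=np.array([np.cos(yaw),np.sin(yaw)]);O=h[:2]-X*.0075
print('O',O,'tab pred',O-.085*X, proj('top',[*(O-.085*X),.09]),T(231,322),proj('side',[*(O-.085*X),.09]),S(408,208))
"
```

```text
[0.7117 0.0212 0.114 ]
[ 0.6824 -0.0798  0.114 ]
[ 0.5959 -0.0544  0.114 ]
[0.6243 0.0438 0.114 ]
sizes [np.float64(0.10517296721972627), np.float64(0.09016546268539676), np.float64(0.10217748580087169), np.float64(0.09027879618643005)]
yaw -15.44239067941397 -16.156616765165293
railends [0.4628 0.0864 0.025 ] [ 0.4372 -0.0021  0.025 ] 0.09215666462886475
(array([0.6246, 0.044 , 0.1153]), np.float64(0.0010305435964386035))
(array([ 0.5964, -0.0539,  0.116 ]), np.float64(0.0014335525783072507))
(array([0.7102, 0.0206, 0.1165]), np.float64(0.002378974580877927))
yaw axis -16.281760480087808 0.21212464689871244 exp 0.2175
tab top [0.5675 0.008  0.09  ]
O [ 0.6464 -0.0152] tab pred [0.5648 0.0086] [287.086  226.4698] (287.375, 225.125) [311.9429 202.9092] (311.625, 201.625)
```

Call:
carry_out(moves=[[0,-40,-30,0,0,0,60],[0,-85,-65,0,0,0,60],[0,-130,-99,0,0,0,60],[0,-175,-133,0,0,0,60],[0,-220,-167,0,0,0,60],[0,-265,-201,0,0,0,60],[0,-310,-235,0,0,0,60],[0,-355,-270,0,0,0,60]], newtons=40)

```text
t: 1.1
position: [0.4256, 0.1948, 0.1939]
tool_rot: [[-0.0, -0.962, 0.273], [0.0, 0.273, 0.962], [-1.0, 0.0, 0.0]]
wrist_force: [0.0, 0.1, 0.4]
width: 0.704
```

Call:
carry_out(moves=[[0,-45,-34,0,0,0,60],[0,-90,-68,0,0,0,60],[0,-135,-102,0,0,0,60],[10,-170,-130,0,0,0,60],[30,-186,-142,0,0,0,60],[30,-186,-142,0,0,0,60]])

```text
t: 1.85
position: [0.5634, 0.0087, 0.1614]
tool_rot: [[-0.006, -0.961, 0.275], [0.001, 0.275, 0.961], [-1.0, 0.006, -0.001]]
wrist_force: [-0.2, 0.4, -0.6]
width: 0.702
```

```bash
python3 - <<'E'
from h import *
s=readout.observe(); print(s['t'],s['position'],s['tool_rot'],s['width'],s['wrist_force'])
for n in('side','top'):
    im=vision.read_camera(n); cv2.imwrite(f'pics/{n}1.png',im)
crop('pics/top1.png','pics/top1c.png',230,145,110,150,4)
crop('pics/side1.png','pics/side1c.png',210,130,170,150,4)
E
```

```text
1.85 [0.5634 0.0087 0.1614] [[-0.0058 -0.9615  0.2748]
 [ 0.0006  0.2748  0.9615]
 [-1.      0.0057 -0.001 ]] 0.7020260910589907 [-0.2118  0.3647 -0.6295]
```

View pics/side1c.png

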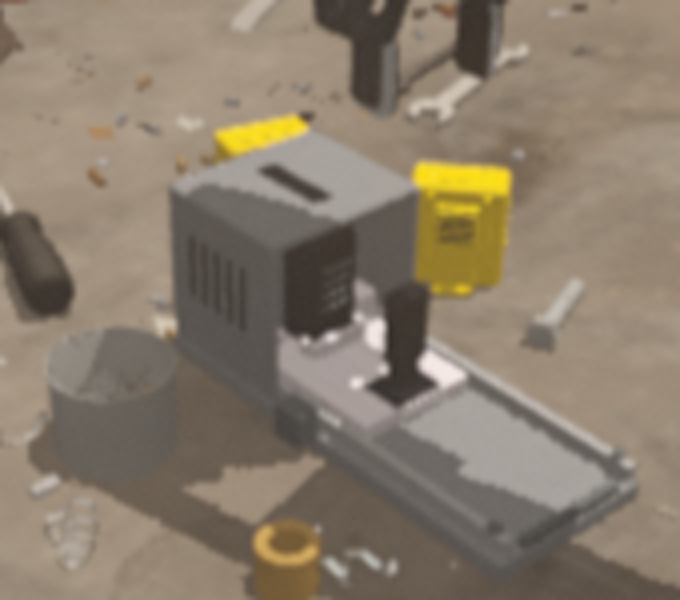

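View pics/top1c.png

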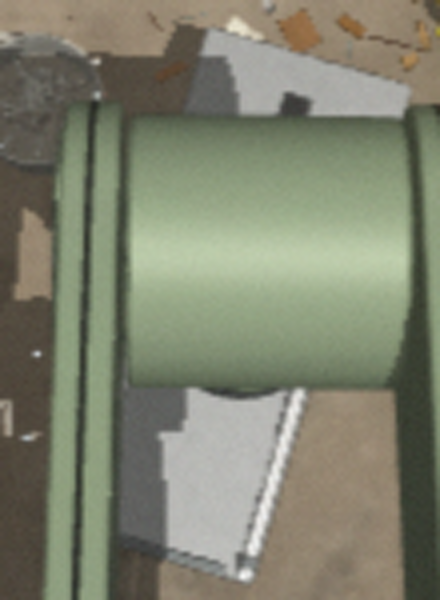

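Call:
carry_out(moves=[[25,-1,0,0,0,0,60],[50,-1,0,0,0,0,60],[75,-1,0,0,0,0,60],[95,-1,0,0,0,0,60],[104,-1,0,0,0,0,60],[104,-1,0,0,0,0,60]])

```text
t: 2.7
position: [0.5656, 0.0096, 0.0604]
tool_rot: [[-0.0, -0.962, 0.272], [0.0, 0.272, 0.962], [-1.0, 0.0, 0.0]]
wrist_force: [0.2, -0.2, 0.9]
width: 0.703
```

Call:
carry_out(moves=[[0,0,0,0,0,0,40],[0,0,0,0,0,0,22],[0,0,0,0,0,0,18],[0,0,0,0,0,0,15],[0,0,0,0,0,0,15]], newtons=40)

```text
t: 3.32
position: [0.5659, 0.0086, 0.0601]
tool_rot: [[0.0, -0.962, 0.273], [0.0, 0.273, 0.962], [-1.0, -0.0, 0.0]]
wrist_force: [0.5, 0.3, 0.3]
width: 0.177
```

```bash
python3 - <<'E'
from h import *
s=readout.observe(); print(s['t'],s['position'],s['tool_rot'],s['width'],s['wrist_force'])
for n in('side',):
    im=vision.read_camera(n); cv2.imwrite(f'pics/{n}2.png',im)
crop('pics/side2.png','pics/side2c.png',210,130,170,150,4)
E
```

```text
3.325 [0.5659 0.0086 0.0601] [[ 0.0001 -0.9619  0.2734]
 [ 0.0001  0.2734  0.9619]
 [-1.     -0.      0.0001]] 0.17703512073312322 [0.5132 0.2756 0.2613]
```

View pics/side2c.png

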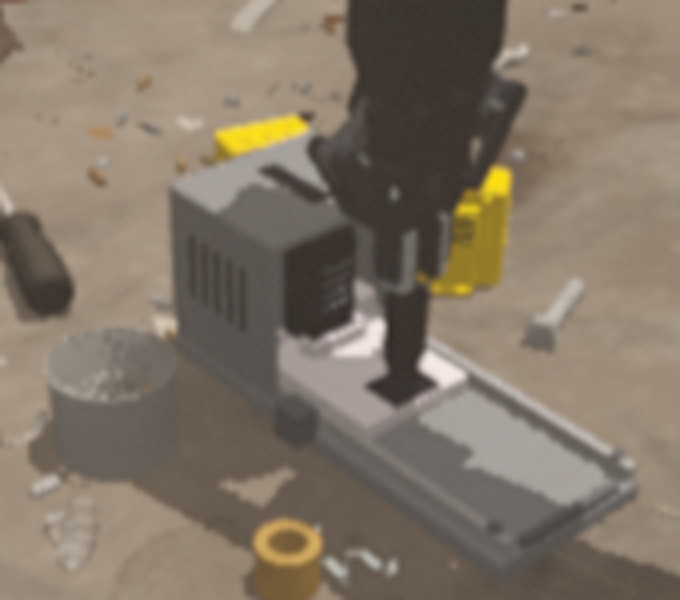

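```bash
python3 - <<'E'
from h import *
s=readout.observe()
R=s['tool_rot'];p=s['position']
for d in [(0,0,0),(-.019,0,0),(0,0,.0075),(0,0,-.0075),(-.03,0,0)]:
    q=p+R@np.array(d); print(q,(proj('side',q)-[210,130]+.375)*4)
for z in (.044,.09): print(z,(proj('side',[.5665,.0083,z])-[210,130]+.375)*4)
E
```

```text
[0.5659 0.0087 0.0601] [404.7269 340.2556]
[0.5659 0.0087 0.0791] [406.4104 310.1653]
[0.568  0.0159 0.0601] [394.5156 345.3635]
[0.5639 0.0015 0.0601] [414.8426 335.1954]
[0.5659 0.0087 0.0901] [407.404  292.4057]
0.044 [402.7495 364.5045]
0.09 [406.7876 291.9122]
```

```bash
python3 - <<'E'
from h import *
R=np.array([[-0.0058,-0.9615,0.2748],[0.0006,0.2748,0.9615],[-1,.0057,-.001]]);p=np.array([.5634,.0087,.1614])
for d in [(0,0,0),(-.006,0,.03),(-.006,0,-.03),(-.03,0,.03),(-.03,0,-.03)]:
    q=p+R@np.array(d); print(q,(proj('side',q)-[210,130]+.375)*4)
crop('pics/side2.png','pics/side2d.png',280,140,70,75,8)
crop('pics/side1.png','pics/side1d.png',260,60,100,75,8)
E
```

```text
[0.5634 0.0087 0.1614] [418.6025 172.2075]
[0.5717 0.0375 0.1674] [374.7995 180.0543]
[ 0.5552 -0.0201  0.1674] [461.7784 143.4966]
[0.5718 0.0375 0.1914] [376.3942 135.3503]
[ 0.5553 -0.0202  0.1914] [464.7233  99.9929]
```

View pics/side2d.png

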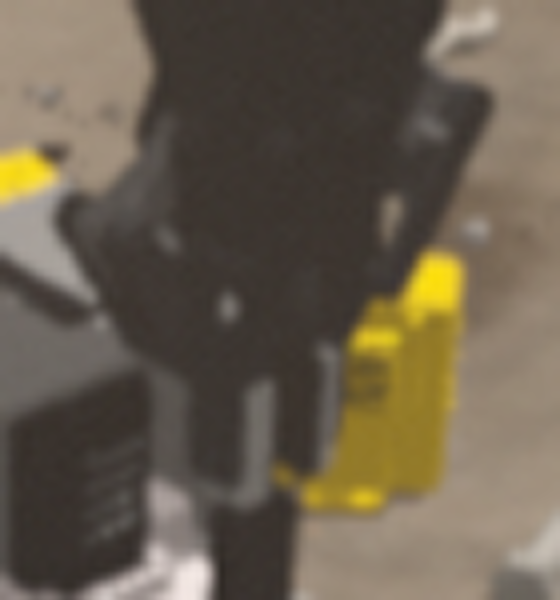

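View pics/side1d.png

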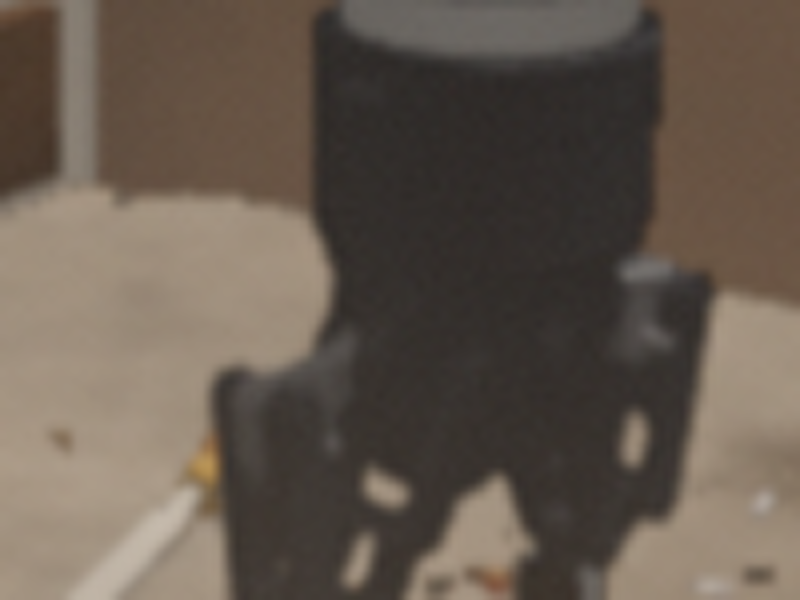

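The fingers closed to 15 mm without meeting the 24 mm tab. The picture has the tips at about (309,202), just at the tab's top, and that's higher than the reported TCP suggests. I'll open, back off and check the tip position with both cameras.

Call:
carry_out(moves=[[0,0,0,0,0,0,60],[0,0,0,0,0,0,60],[0,0,0,0,0,0,60],[0,0,0,0,0,0,60]])

```text
t: 3.88
position: [0.5659, 0.0087, 0.0601]
tool_rot: [[0.0, -0.962, 0.273], [0.0, 0.273, 0.962], [-1.0, 0.0, 0.0]]
wrist_force: [0.2, -0.0, -1.3]
width: 0.703
```

```bash
python3 - <<'E'
from h import *
s=readout.observe(); print(s['t'],s['position'],s['q'],s['width'],s['wrist_force'])
for n in('side','top'):
    im=vision.read_camera(n); cv2.imwrite(f'pics/{n}3.png',im)
crop('pics/side3.png','pics/side3c.png',260,110,100,75,8)
E
```

```text
3.875 [0.5659 0.0087 0.0601] [ -0.2869  24.1953 101.6338   0.0073  54.1707 -74.4303] 0.7030139318333248 [ 0.1896 -0.0347 -1.3162]
```

View pics/side3c.png

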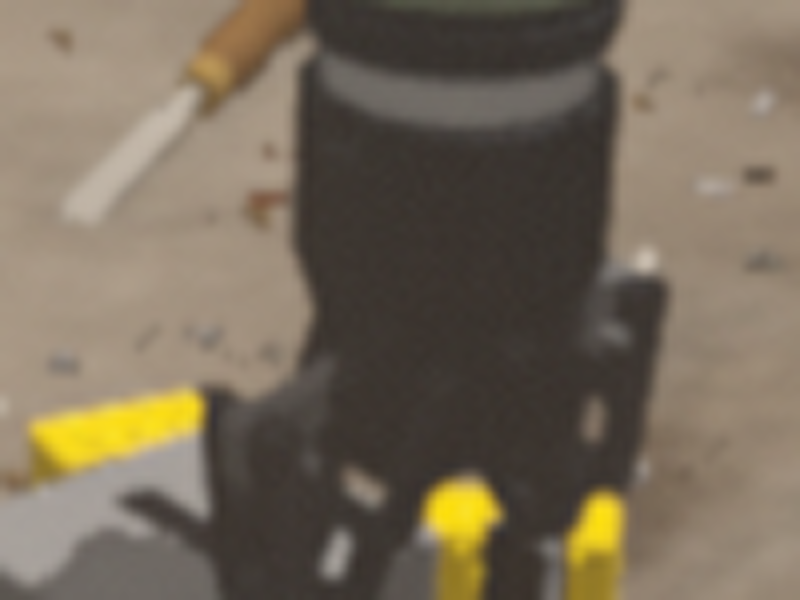

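View pics/side3.png

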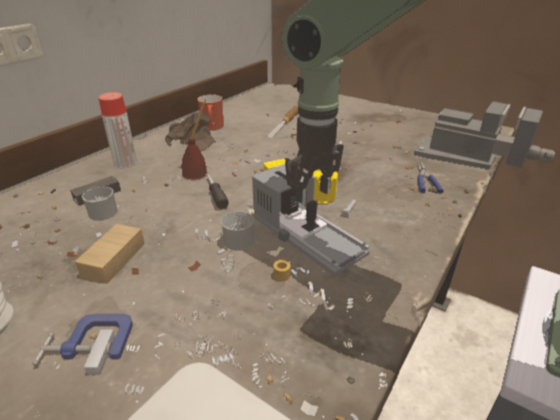

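View pics/top3.png

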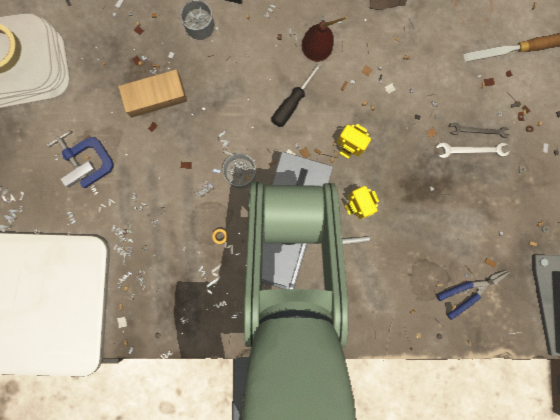

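```bash
python3 - <<'E'
from h import *
for z in (.2,.3,.4): print(z,proj('top',[.5659,.0087,z]),proj('side',[.5659,.0087,z]))
R=np.array([[0,-.962,.273],[0,.273,.962],[-1,0,0]]);p=np.array([.5659,.0087,.0601])
for d in [(-.006,0,.03),(-.006,0,-.03),(-.036,0,.03),(-.036,0,-.03)]:
    q=p+R@np.array(d); print((proj('side',q)-[270,150])*8)
crop('pics/side3.png','pics/side3d.png',270,150,80,75,8)
E
```

```text
0.2 [288.6584 222.4979] [314.1671 154.6299]
0.3 [290.5108 218.5486] [316.9989 103.9605]
0.4 [292.8956 213.4645] [320.2906  45.0632]
[244.3934 539.9991]
[407.593  458.9653]
[248.2328 442.4897]
[414.4156 363.5857]
```

View pics/side3d.png

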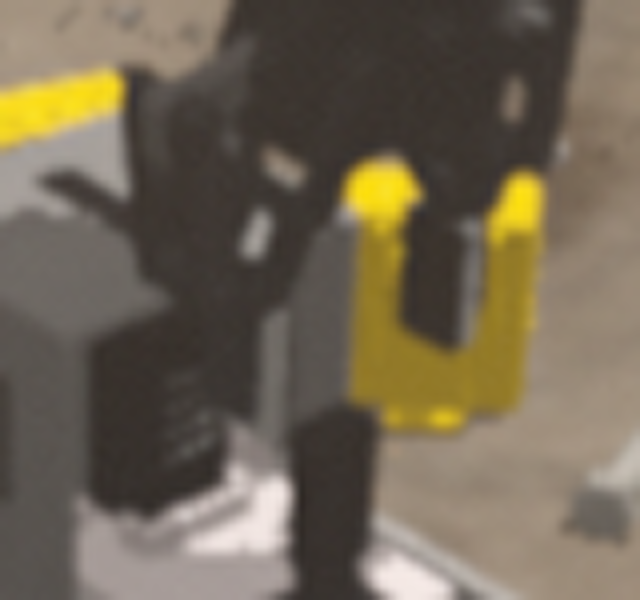

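The picture puts the fingertips about 30–35 mm above the reported TCP. The left tip is near (301,202) and the right near (325,193). I'll go down 30 mm, check the force and look again.

Call:
carry_out(moves=[[10,0,0,0,0,0,60],[20,0,0,0,0,0,60],[30,0,0,0,0,0,60],[30,0,0,0,0,0,60]])

```text
t: 4.47
position: [0.565, 0.0087, 0.0288]
tool_rot: [[-0.003, -0.962, 0.273], [0.0, 0.273, 0.962], [-1.0, 0.003, -0.001]]
wrist_force: [0.1, 0.1, -0.2]
width: 0.706
```

```bash
python3 - <<'E'
from h import *
s=readout.observe(); print(s['t'],s['position'],s['width'],s['wrist_force'])
im=vision.read_camera('side'); cv2.imwrite(f'pics/side4.png',im)
crop('pics/side4.png','pics/side4d.png',260,150,90,75,8)
E
```

```text
4.475 [0.565  0.0087 0.0288] 0.7059202342622102 [ 0.051   0.0509 -0.2382]
```

View pics/side4d.png

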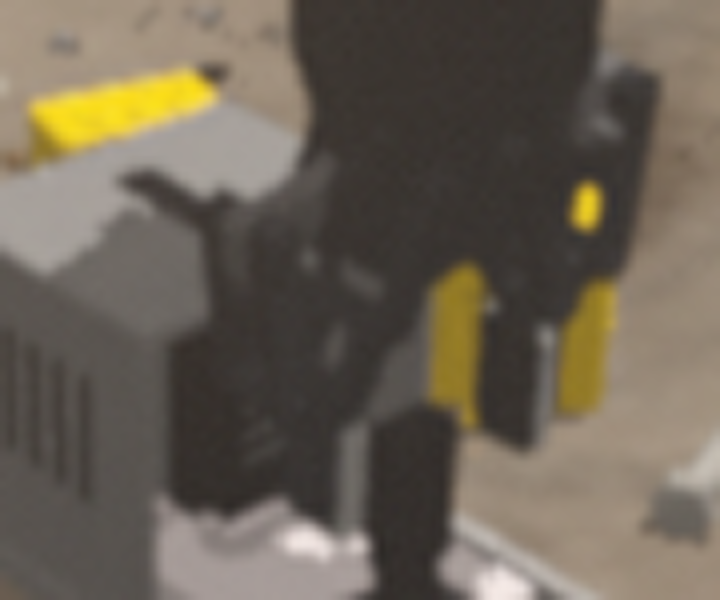

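Now the tips straddle the tab: left at (301,216), right at (324,205), so about z≈0.07. I'll go 10 mm lower and close.

Call:
carry_out(moves=[[10,0,0,0,0,0,60],[10,0,0,0,0,0,40],[10,0,0,0,0,0,20],[10,0,0,0,0,0,10],[10,0,0,0,0,0,10],[10,0,0,0,0,0,10]], newtons=40)

```text
t: 5.28
position: [0.5659, 0.0083, 0.0203]
tool_rot: [[-0.0, -0.962, 0.273], [-0.0, 0.273, 0.962], [-1.0, -0.0, -0.0]]
wrist_force: [-0.4, -3.6, 1.1]
width: 0.278
```

```bash
python3 - <<'E'
from h import *
s=readout.observe(); print(s['t'],s['position'],s['width'],s['wrist_force'])
im=vision.read_camera('side'); cv2.imwrite(f'pics/side5.png',im)
crop('pics/side5.png','pics/side5d.png',260,150,90,75,8)
E
```

```text
5.275 [0.5659 0.0083 0.0203] 0.2775132184058456 [-0.3726 -3.5959  1.0556]
```

View pics/side5d.png

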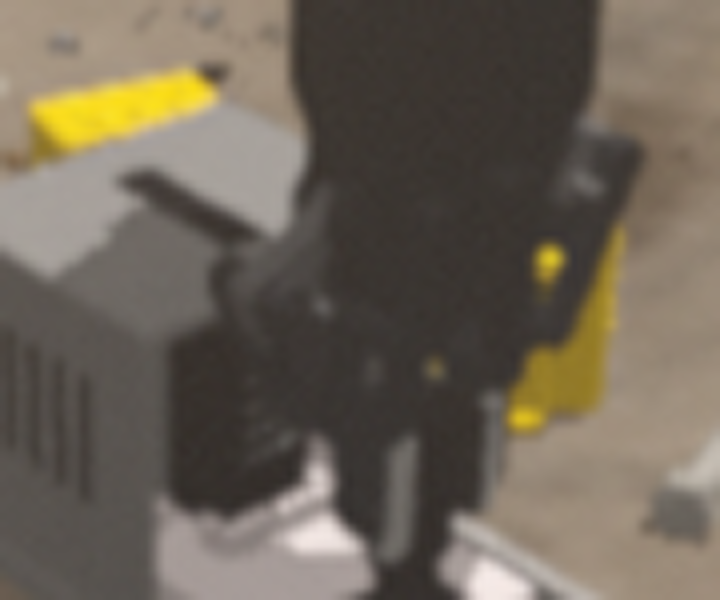

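The tab is held (opening 23.7 mm). Now I'll pull straight out, along tool +y.

Call:
carry_out(moves=[[0,8,0,0,0,0,10],[0,22,0,0,0,0,10],[0,36,0,0,0,0,10],[0,50,0,0,0,0,10],[0,64,0,0,0,0,10],[0,76,0,0,0,0,10],[0,86,0,0,0,0,10],[0,86,0,0,0,0,10]], newtons=70)

```text
t: 6.32
position: [0.482, 0.0329, 0.0203]
tool_rot: [[-0.001, -0.962, 0.273], [0.001, 0.273, 0.962], [-1.0, 0.001, 0.001]]
wrist_force: [-2.2, 0.6, 4.9]
width: 0.268
```

Call:
carry_out(moves=[[0,5,0,0,0,0,10],[0,9,0,0,0,0,10],[0,12,0,0,0,0,10],[0,14,0,0,0,0,10],[0,14,0,0,0,0,10]])

```text
t: 6.95
position: [0.4699, 0.0365, 0.0203]
tool_rot: [[0.001, -0.962, 0.274], [0.001, 0.274, 0.962], [-1.0, -0.0, 0.001]]
wrist_force: [1.0, 1.6, 4.5]
width: 0.266
```

```bash
python3 - <<'E'
from h import *
s=readout.observe(); print(s['t'],s['position'],s['width'],s['wrist_force'])
d=np.array(s['position'])-[.5659,.0083,.0203]; print(np.linalg.norm(d[:2]), np.degrees(np.arctan2(-d[1],-d[0])))
im=vision.read_camera('side'); cv2.imwrite(f'pics/side6.png',im)
crop('pics/side6.png','pics/side6d.png',240,140,140,130,5)
E
```

```text
6.95 [0.4699 0.0365 0.0203] 0.2660229504163714 [0.9934 1.5633 4.4692]
0.10005157295822494 -16.37632572238557
```

View pics/side6d.png

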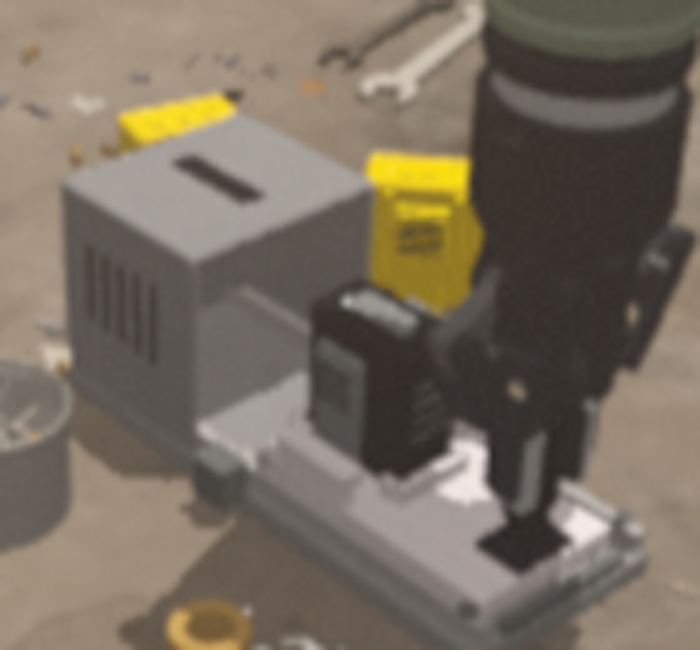

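Call:
carry_out(moves=[[0,2,0,0,0,0,10],[0,2,0,0,0,0,10]])

```text
t: 7.25
position: [0.4701, 0.0364, 0.0203]
tool_rot: [[0.005, -0.962, 0.273], [-0.0, 0.273, 0.962], [-1.0, -0.004, 0.001]]
wrist_force: [6.7, -0.0, 0.0]
width: 0.268
```

It's against the end stop. Release and rise.

Call:
carry_out(moves=[[0,-2,0,0,0,0,40],[0,-2,0,0,0,0,60],[0,-2,0,0,0,0,70],[-15,-2,0,0,0,0,80],[-50,-2,0,0,0,0,85],[-90,-2,0,0,0,0,85],[-125,-2,0,0,0,0,85],[-125,-2,0,0,0,0,85]], newtons=40)

```text
t: 8.25
position: [0.4712, 0.0361, 0.1475]
tool_rot: [[0.006, -0.962, 0.273], [0.0, 0.273, 0.962], [-1.0, -0.005, 0.002]]
wrist_force: [0.2, 0.4, -1.0]
width: 0.994
```

```bash
python3 - <<'E'
from h import *
s=readout.observe(); print(s['t'],s['position'],s['width'],s['wrist_force'])
for n in('side','top'):
    im=vision.read_camera(n); cv2.imwrite(f'pics/{n}7.png',im)
crop('pics/side7.png','pics/side7d.png',240,130,130,130,5)
crop('pics/top7.png','pics/top7d.png',230,130,110,160,4)
E
```

```text
8.25 [0.4712 0.0361 0.1475] 0.9942611655998722 [ 0.1562  0.4312 -1.0113]
```

View pics/side7d.png

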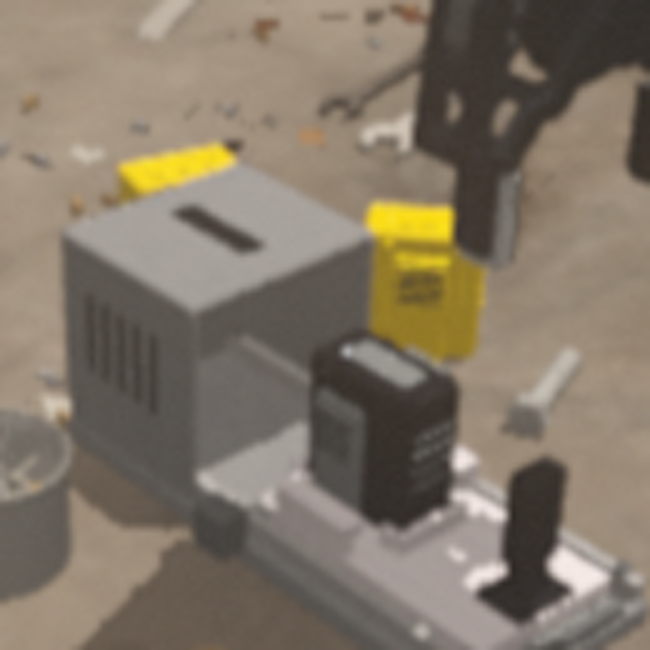

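View pics/top7d.png

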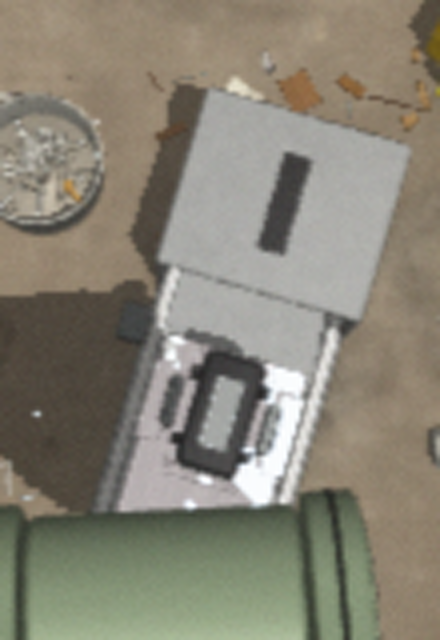

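```bash
python3 - <<'E'
from h import *
u=(223/4+230-.375,413/4+130-.375); w=(385/5+240-.4,367/5+130-.4)
a=onz('top',*u,.096); b=onz('side',*w,.096); t,e=two(u,w); print(a,b,t,e)
# silver label min-area rect for yaw
im=cv2.imread('pics/top7.png')[215:255,270:302]; g=cv2.cvtColor(im,cv2.COLOR_BGR2GRAY)
m=(g<75).astype(np.uint8); n,l,st,c=cv2.connectedComponentsWithStats(m); i=1+np.argmax(st[1:,4]); 
cn=cv2.findContours((l==i).astype(np.uint8),0,1)[0][0]; r=cv2.minAreaRect(cn); print(r, np.array(r[0])+[270,215]); print(onz('top',r[0][0]+270,r[0][1]+215,.092))
for yaw in(-15.86,-16.4):
    X=np.array([np.cos(np.radians(yaw)),np.sin(np.radians(yaw))]); print('from tab',np.array([.4701,.0364])+.085*X)
# tab top from side view
print('tab top side',onz('side',536/5+240-.4,468/5+130-.4,.09))
s=readout.observe();R=np.array(s['tool_rot']);p=np.array(s['position'])
for dx in(0,-.03,-.04,-.05): print(dx,(proj('side',p+R@[dx,0,.0427])-[240,130])*5)
E
```

```text
[0.5518 0.0121 0.096 ] [0.5522 0.012  0.096 ] [0.5519 0.0122 0.0962] 0.0003647323456842968
((14.326431274414062, 17.890127182006836), (18.284378051757812, 30.078929901123047), 16.389541625976562) [284.3264 232.8901]
[0.5519 0.0141 0.092 ]
from tab [0.5519 0.0132]
from tab [0.5516 0.0124]
tab top side [0.4725 0.0348 0.09  ]
0 [476.0648 390.2556]
-0.03 [482.773  318.4414]
-0.04 [485.0785 293.7608]
-0.05 [487.4199 268.6943]
```

Call:
carry_out(moves=[[0,-20,0,0,0,0,80],[0,-50,0,0.4,0,0,80],[0,-76,0,0.4,0,0,80],[0,-84,-1,0.4,0,0,80],[30,-84,-1,0.4,0,0,80],[50,-84,-1,0.4,0,0,80],[60,-84,-1,0.4,0,0,80],[60,-84,-1,0.4,0,0,80]])

```text
t: 9.35
position: [0.5492, 0.0122, 0.0843]
tool_rot: [[-0.002, -0.96, 0.28], [0.0, 0.28, 0.96], [-1.0, 0.002, -0.001]]
wrist_force: [-0.2, -0.4, 0.4]
width: 0.937
```

```bash
python3 - <<'E'
from h import *
s=readout.observe(); print(s['t'],s['position'],s['tool_rot'],s['width'],s['wrist_force'])
im=vision.read_camera('side'); cv2.imwrite(f'pics/side8.png',im)
crop('pics/side8.png','pics/side8d.png',250,110,120,120,5)
E
```

```text
9.35 [0.5492 0.0122 0.0843] [[-0.0024 -0.96    0.2799]
 [ 0.0001  0.2799  0.96  ]
 [-1.      0.0024 -0.0006]] 0.9367811266557265 [-0.2057 -0.4026  0.3663]
```

View pics/side8d.png

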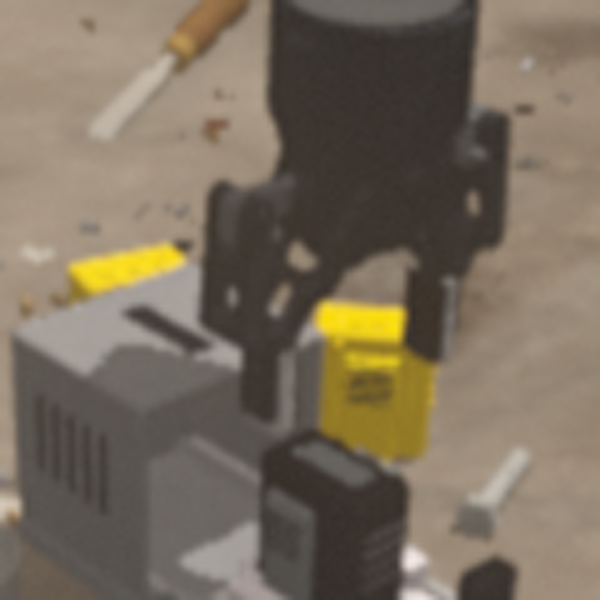

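Call:
carry_out(moves=[[15,-1,0,0,0,0,80],[32,-1,0,0,0,0,80],[48,-1,0,0,0,0,80],[60,-1,0,0,0,0,80],[64,-1,0,0,0,0,80],[64,-1,0,0,0,0,80]])

```text
t: 10.15
position: [0.5513, 0.0118, 0.021]
tool_rot: [[-0.0, -0.96, 0.28], [0.0, 0.28, 0.96], [-1.0, 0.0, 0.0]]
wrist_force: [1.0, -0.2, 0.3]
width: 0.934
```

```bash
python3 - <<'E'
from h import *
s=readout.observe(); print(s['t'],s['position'],s['tool_rot'],s['width'],s['wrist_force'])
im=vision.read_camera('side'); cv2.imwrite(f'pics/side9.png',im)
crop('pics/side9.png','pics/side9d.png',270,150,75,75,8)
for P in ([.5518,.0125,.096],[.5518,.0125,.026]): print((proj('side',P)-[270,150])*8)
X=np.array([.96,-.28]);Y=np.array([.28,.96])
for y in(.0295,.042,-.042):
  for z in(.055,.074,.085): print(y,z,(proj('side',[*(np.array([.5518,.0125])+Y*y),z])-[270,150])*8)
E
```

```text
10.15 [0.5513 0.0118 0.021 ] [[-0.0001 -0.96    0.28  ]
 [ 0.0001  0.28    0.96  ]
 [-1.      0.0001  0.    ]] 0.9340883363195778 [ 0.988  -0.2146  0.2584]
[373.3201 425.3576]
[359.1487 646.0604]
0.0295 0.055 [282.9705 598.4996]
0.0295 0.074 [285.8772 537.7269]
0.0295 0.085 [287.5936 501.8395]
0.042 0.055 [247.332  616.5462]
0.042 0.074 [249.8108 555.5074]
0.042 0.085 [251.2748 519.4571]
-0.042 0.055 [476.3748 500.5634]
-0.042 0.074 [481.476  441.2975]
-0.042 0.085 [484.4858 406.3305]
```

View pics/side9d.png

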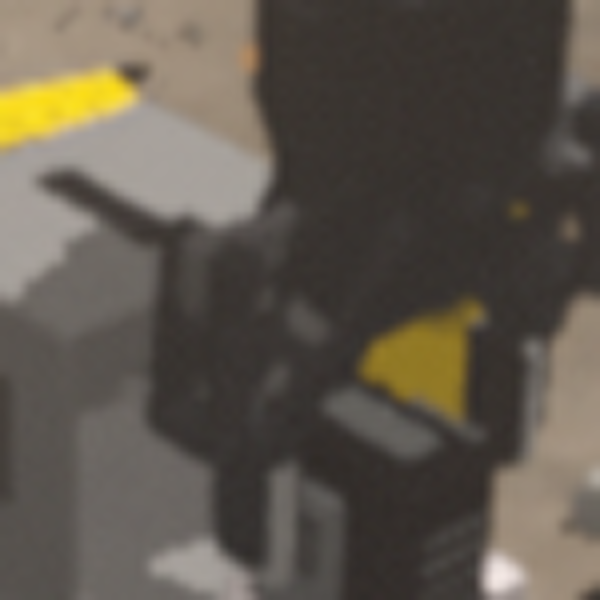

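Call:
carry_out(moves=[[4,0,1,0,0,0,80],[8,0,1,0,0,0,75],[8,0,1,0,0,0,65],[8,0,1,0,0,0,58],[8,0,1,0,0,0,50],[8,0,1,0,0,0,40],[8,0,1,0,0,0,36],[8,0,1,0,0,0,36]], newtons=50)

```text
t: 11.2
position: [0.5527, 0.0124, 0.0154]
tool_rot: [[0.003, -0.96, 0.28], [-0.0, 0.28, 0.96], [-1.0, -0.003, 0.0]]
wrist_force: [-2.5, -1.1, 12.9]
width: 0.506
```

```bash
python3 - <<'E'
from h import *
s=readout.observe(); print(s['t'],s['position'],s['tool_rot'],s['width']*85.4,s['wrist_force'])
im=vision.read_camera('side'); cv2.imwrite(f'pics/side10.png',im)
crop('pics/side10.png','pics/side10d.png',270,150,75,75,8)
E
```

```text
11.2 [0.5527 0.0124 0.0154] [[ 0.0033 -0.9601  0.2798]
 [-0.0005  0.2798  0.9601]
 [-1.     -0.0033  0.0005]] 43.21162878596534 [-2.4914 -1.1012 12.8601]
```

View pics/side10d.png

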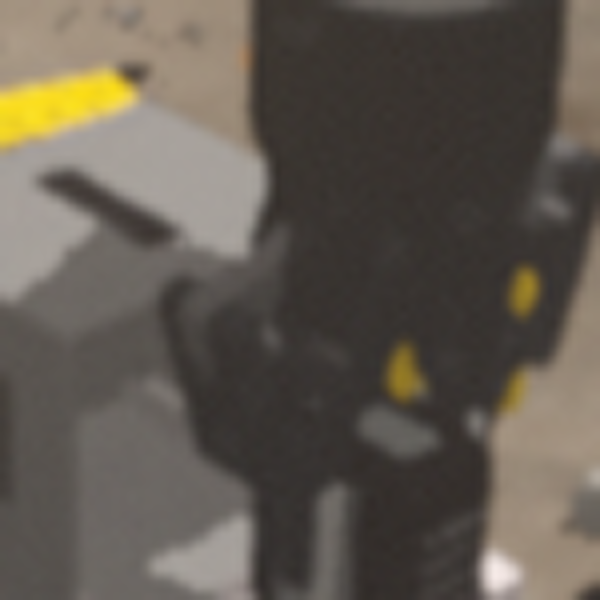

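```bash
python3 - <<'E'
from h import *
crop('pics/side10.png','pics/side10e.png',280,185,75,60,10)
crop('pics/side7.png','pics/side7e.png',280,185,75,60,10)
Y=np.array([.28,.96])
for y in(.0215,.0235,.0295):
  for z in(.042,.055,.063,.074,.085): print(y,z,(proj('side',[*(np.array([.5518,.0125])+Y*y),z])-[280,185])*10)
E
```

```text
0.0215 0.042 [279.1951 434.6375]
0.0215 0.055 [281.853 383.875]
0.0215 0.063 [283.5111 352.208 ]
0.0215 0.074 [285.8194 308.1216]
0.0215 0.085 [288.1614 263.3923]
0.0235 0.042 [272.2424 438.2205]
0.0235 0.055 [274.8449 387.4238]
0.0235 0.063 [276.4684 355.7349]
0.0235 0.074 [278.7286 311.6173]
0.0235 0.085 [281.0219 266.8556]
0.0295 0.042 [251.2788 449.0239]
0.0295 0.055 [253.7132 398.1245]
0.0295 0.063 [255.2319 366.3698]
0.0295 0.074 [257.3465 322.1586]
0.0295 0.085 [259.492  277.2993]
```

View pics/side10e.png

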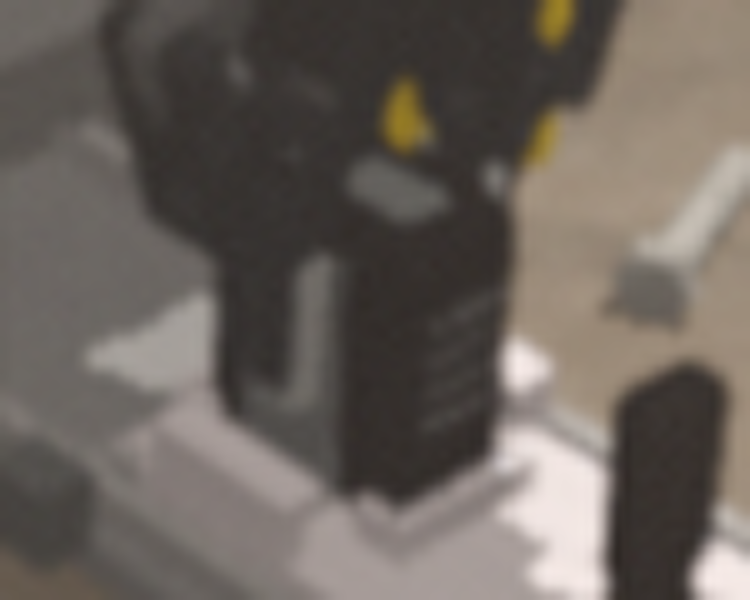

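View pics/side7e.png

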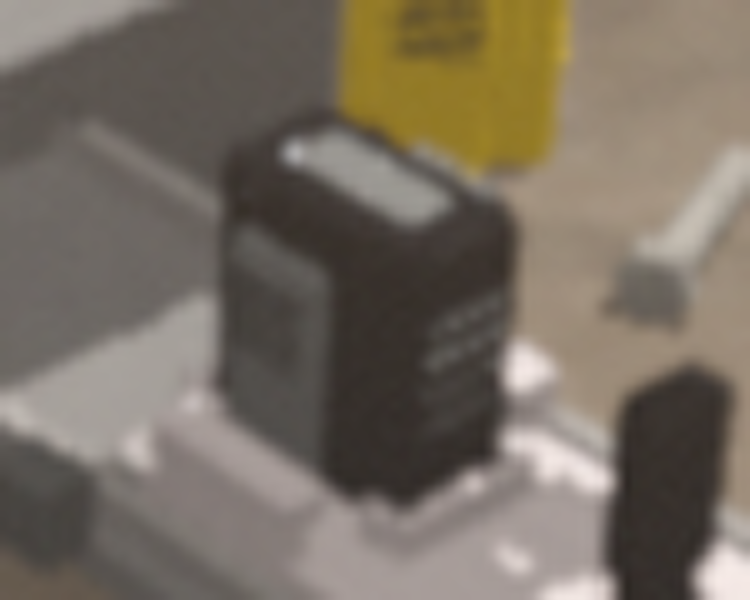

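The left fingertip ends at about (307,224), z≈0.053, so the pads are on the buttons. The opening is below 47 mm, which means both catches should be fully in. I'll lift slowly, then check.

Call:
carry_out(moves=[[-3,0,0,0,0,0,36],[-6,0,0,0,0,0,36],[-10,0,0,0,0,0,36],[-14,0,0,0,0,0,36],[-18,0,0,0,0,0,36],[-18,0,0,0,0,0,36]])

```text
t: 12.0
position: [0.5516, 0.0128, 0.0314]
tool_rot: [[0.0, -0.96, 0.28], [0.0, 0.28, 0.96], [-1.0, -0.0, 0.0]]
wrist_force: [-0.2, -0.9, -2.3]
width: 0.502
```

```bash
python3 - <<'E'
from h import *
s=readout.observe(); print(s['t'],s['position'],s['tool_rot'],s['width']*85.4,s['wrist_force'])
im=vision.read_camera('side'); cv2.imwrite(f'pics/side11.png',im)
crop('pics/side11.png','pics/side11e.png',270,165,75,75,8)
E
```

```text
12.0 [0.5516 0.0128 0.0314] [[ 0.0005 -0.96    0.28  ]
 [ 0.0001  0.28    0.96  ]
 [-1.     -0.0004  0.0002]] 42.85314362352777 [-0.1649 -0.8813 -2.3297]
```

View pics/side11e.png

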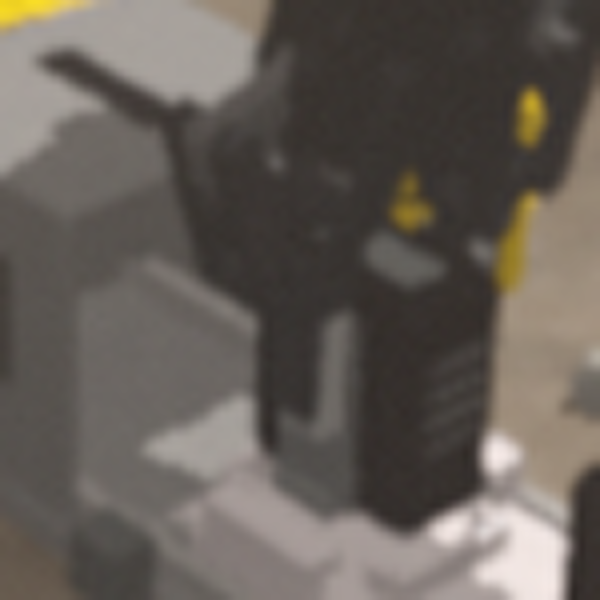

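It's lifting freely, and the force change is about the cassette's weight. I'll carry on up.

Call:
carry_out(moves=[[-8,0,0,0,0,0,36],[-24,0,0,0,0,0,36],[-44,0,0,0,0,0,36],[-64,0,0,0,0,0,36],[-84,0,0,0,0,0,36],[-104,0,0,0,0,0,36],[-120,0,0,0,0,0,36],[-128,0,0,0,0,0,36]])

```text
t: 13.05
position: [0.5519, 0.0128, 0.1606]
tool_rot: [[0.002, -0.96, 0.28], [0.0, 0.28, 0.96], [-1.0, -0.002, 0.001]]
wrist_force: [1.1, -0.2, -3.2]
width: 0.5
```

Call:
carry_out(moves=[[-5,0,0,0,0,0,36],[-5,0,0,0,0,0,36],[-5,0,0,0,0,0,36]])

```text
t: 13.42
position: [0.5511, 0.0128, 0.1634]
tool_rot: [[-0.001, -0.96, 0.28], [0.0, 0.28, 0.96], [-1.0, 0.001, -0.0]]
wrist_force: [0.1, 0.5, -3.6]
width: 0.5
```

```bash
python3 - <<'E'
from h import *
s=readout.observe(); print(s['t'],s['position'],s['tool_rot'],s['width']*85.4,s['wrist_force'])
for n in('side','top'):
    im=vision.read_camera(n); cv2.imwrite(f'pics/{n}12.png',im)
crop('pics/side12.png','pics/side12e.png',210,90,160,150,4)
E
```

```text
13.425 [0.5511 0.0128 0.1634] [[-0.0015 -0.96    0.28  ]
 [ 0.0001  0.28    0.96  ]
 [-1.      0.0015 -0.0003]] 42.6722280104184 [ 0.1461  0.5167 -3.5977]
```

View pics/side12e.png

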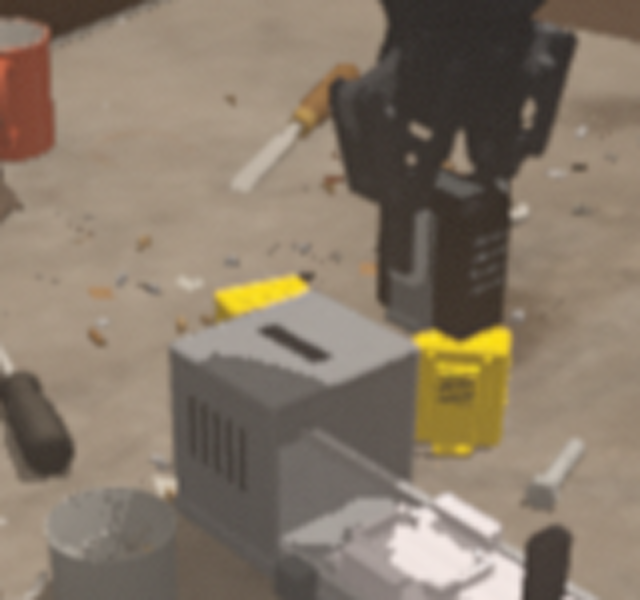

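View pics/top12.png

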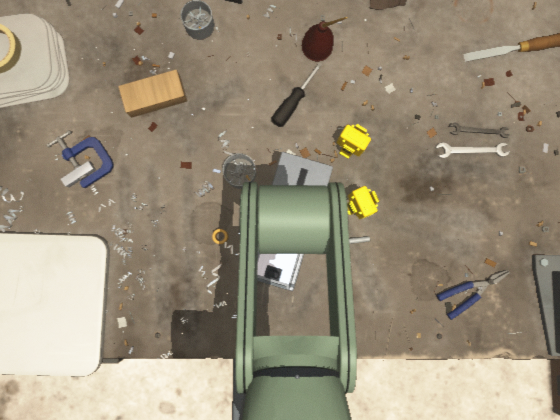

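```bash
python3 - <<'E'
from h import *
X=np.array([.96,-.28]);Y=np.array([.28,.96]);c=np.array([.5515,.0128])
q=c-.03*X+.016*Y; u=np.array([460/4+210-.375,337/4+90-.375]);print(u)
for z in(.026,.12,.13,.14,.15,.16,.17,.18): print(z,proj('side',[*q,z]))
print('tab',onz('side',548/4+210-.4,533/4+90-.4,.09), 'expected ~.4725,.0348')
a=cv2.imread('pics/side0.png');b=cv2.imread('pics/side12.png')
for n,(x0,y0,x1,y1) in dict(bushing=(270,255,295,283),bolt=(338,195,360,220),tin=(218,208,257,250)).items():
    A=cv2.cvtColor(a[y0:y1,x0:x1],6).astype(np.float32);B=cv2.cvtColor(b[y0:y1,x0:x1],6).astype(np.float32)
    print(n,cv2.phaseCorrelate(A,B))
s=readout.observe(); print(s['t'],s['width'],s['wrist_force'])
E
```

```text
[324.625 173.875]
0.026 [319.527  240.3556]
0.12 [322.3316 202.0013]
0.13 [322.6516 197.625 ]
0.14 [322.9761 193.1873]
0.15 [323.3052 188.6867]
0.16 [323.639  184.1221]
0.17 [323.9775 179.4919]
0.18 [324.321  174.7948]
tab [0.4733 0.0339 0.09  ] expected ~.4725,.0348
bushing ((0.49453187062989556, 0.07130614733486418), 0.6192599633534749)
bolt ((-0.121722883266699, 0.39751777021389145), 0.9011434590816498)
tin ((-0.1510736118544571, 0.4552586860277472), 0.665761824713813)
13.525 0.5024306950856177 [ 1.4145  0.1981 -3.1565]
```

```bash
python3 -c "
from cell import env
print(env.sign_off())"
```

```text
the job is handed in; nothing more can be done
None
```

I pulled the carriage out by its tab and lifted the cassette off by its pinched catches. I handed the job in at about 13.5 s, with the gripper still holding the cassette in the air. No verdict was reported.

**Last checks**
- **Carriage:** it moved 100 mm to the end stop, and a further 2 mm pull met resistance without moving it. In the last picture the tab is within about 1 mm of where it was before the lift, so the carriage is still out in its detent.
- **Cassette:** it is upright, with its underside at z ≈ 0.18 m, about 15 cm above its seat, and in the pictures it touches only the gripper. The wrist carries about 3.2–3.6 N, close to the cassette's weight.
- **Tin, bushing and bolt:** none shifted by more than about 0.5 pixel in the side view.

**What disagreed**
- **Fingertip height:** the pictures put the fingertips about 35 mm higher than the reported TCP. My first attempt to grip the tab therefore closed just above it, without pushing anything. After that I set heights from the camera.
- **Catch opening:** the gripper reads about 43 mm on the catches, not the expected 47 mm. I took that as both catches fully in, because the cassette came free with no extra pull.

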